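# Tighten the stone clamp with a spanner from the tool block

### The job

Pull the larger open-ended spanner up out of the wooden tool block, lay it down flat on the bench without dropping it and let go, then take it again by its handle and use it to turn the square nut of the stone clamp clockwise (seen from above) until it comes up hard against its stop. Finally take the spanner off the nut and lay it flat on the bench again. Turn it only with the spanner, keep the fingers off the nut and its stud, and leave the other tools in the block and the things on the bench as they are.

Things in the scene. Friction and masses are not known exactly. Their poses are not given: they have to be found in the camera images.
- rack: Fixed dark wooden block, 80 (x) x 150 (y) x 100 mm high; origin at the centre of its underside. Three upright slots 24 (x) x 18 (y) mm, 85 mm deep, at y = -45, 0 and +45 mm. A tool stands loose by 2 mm in each, in any order: the larger spanner, a smaller spanner and a file with a round wooden handle.
- spanner: Larger open-ended steel spanner, 190 mm long, 0.3 kg; origin at the handle's bottom end, z along it to the jaws, x across its width, y through its 14 mm thickness (both faces alike). Handle 20 mm wide, z=0 to 138 mm; head 53 mm wide, straight parallel sides, z=138 to 190 mm. Starts upright in the block, jaws up, bottom 15 mm above the bench.
- spanner_mid (a point): Centre of the larger spanner, z=95 mm along it; same axes. Flat on the bench it lies 7 mm above it, and y points up or down.
- spanner_jaw (a point): On the spanner's axis in its jaw, z=173 mm: where the nut's centre comes, within 1 to 2 mm, when the jaw is pushed home. The jaw is a slot 31 mm wide and 32 mm deep, open at the z end, its mouth a little flared; this point is 15 mm from its bottom.
- small_spanner: Smaller spanner, 165 mm long, head 34 mm wide with a 17 mm jaw, same handle; same axes, origin at the handle's bottom end. Too small for the nut. Stays in the block.
- file: Flat file, 180 mm long, with a 26 mm thick round wooden handle up; origin at its lower end. Stays in the block.
- clamp: Fixed stone clamp: dark steel base plate 160 (x) x 220 (y) x 12 mm, with a grey strap 46 mm wide along y, top 45 mm above the bench, over a stone slab (-y end) and a steel heel (+y end). Origin at the centre of the underside, straight below the stud. Nothing stands in front of the strap (its -x side) higher than 12 mm.
- nut_turn (a joint): Turn of the stud and its square nut about the vertical, rad: grows clockwise from above, starts between 0 and 0.35, hard stop at 1.2. It drags with 0.35 N m and stays where it is left.
- nut: Dark square steel nut, 28 x 28 mm, 22 mm high, from 46 to 68 mm above the bench, on the clamp's stud; origin at its centre, x and y square to its sides, turns with the stud: at a turn of q its x axis stands 0.6 - q rad anticlockwise of the clamp's. The 16 mm stud rises through it to 118 mm, so a gripper cannot come down on the nut.
- stone_a: Rough grey stone, 60 mm; origin at the centre of its underside. Bystander, leave alone.
- stone_b: Rough reddish stone, 50 mm; origin at the centre of its underside. Bystander, leave alone.
- stone_c: Rough white stone, 55 mm; origin at the centre of its underside. Bystander, leave alone.
- jar: White stoneware jar, 100 mm across, 130 mm high; origin at the centre of its underside. Bystander, leave alone.
- tumbler: Clear plastic tumbler, 72 mm across, 90 mm high; origin at the centre of its underside. Bystander, leave alone.

How it is judged:
On the way, in this order (a step that is already met when the one before it is completed fails the run):
1. the larger spanner has been pulled out and lies flat on the bench, let go ((angle between spanner_mid's own y axis and vertical below 0.1 rad or angle between spanner_mid's own y axis and vertical above 3.04 rad) and height (world z) of spanner_mid below 0.014 m and contact force between the fingers and spanner below 0.1 N and linear speed of spanner below 0.03 m/s), for 0.2 s.
2. the nut is turned hard up against its stop, with the spanner on it (value of joint nut_turn above 1.12 rad and distance between spanner_jaw and nut below 0.02 m and contact force between spanner and nut above 0.3 N), for 0.05 s.
At the end, for the whole second after the job is handed in: The nut has turned to more than 1.12 rad (stop at 1.2); the larger spanner lies flat on the bench (centre under 14 mm high, face level within 0.1 rad), let go and at rest (all of step 1 and value of joint nut_turn above 1.12 rad); the robot touches nothing.
It fails at once if the larger spanner is dropped (falls free of the fingers at over 1.2 m/s) (linear speed of spanner above 1.2 m/s and contact force between the fingers and spanner below 0.1 N).
It fails at once if the fingers touch the nut or its stud (over 1 N) (contact force between the fingers and nut above 1 N).
It fails at once if the smaller spanner or the file is pulled out or shifted by more than 20 mm (distance of any of small_spanner, file from where it was at the start of the episode above 0.02 m).
It fails at once if a stone, the jar or the tumbler on the bench is shifted by more than 30 mm (distance of any of stone_a, stone_b, stone_c, jar, tumbler from where it was at the start of the episode above 0.03 m).
It also fails if it takes over 72 s, if anything falls off the work surface, if the arm or the gripper's body presses on something with over 40 N, if the wrist force passes 120 N, or if a joint passes its speed limit or range.

### The arm

A 6-joint arm with a two-finger parallel gripper is mounted at the origin on the work surface. World frame = base frame: x ahead of the robot, y to its left, z up, the work surface at z = 0. Lengths are in m, angles in rad, forces in N, time in s.
With the tool pointing down it reaches from about 0.275 to 0.725 m from the base axis. Payload 5.6 kg.
Tool frame: the origin (TCP) lies at the very end of the fingers, on their centre line; the grasp point (between the pads) lies 19 mm behind it; z points along the fingers, y is the line along which they close (so a half turn about z gives the same grasp; the last joint's range is limited). The gripper opens to 85 mm and grips with 20 to 120 N. Pads are 22 mm wide; open, the fingers measure 114 mm over their backs; the gripper's body (76 mm by 85 mm) begins 54 mm behind the grasp point. The pads swing forward as they close: fully open they stand 13 mm farther back than shut.
Start: joints at [-0.93, 0.255, 0.108, 0, -1.424, -0.285], TCP at [0.192, -0.516, 0.231] pointing down, gripper open.
Joint ranges: [-2.95, 2.95], [-1.21, 1.97], [-1.09, 1.5], [-2.87, 1.71], [-2.94, -0.07], [-3.05, 3.05]. Speed limits (rad/s): [2.57, 2.57, 3.14, 3.14, 3.14, 3.14].

### API

Orientations are given as a unit quaternion [w, x, y, z].
In Python, from cell import arm gives the robot as it stands.
- The arm moves only by the tool send_rows, never from a script. Its argument "series" is text: rows parted by semicolons, each of 5 numbers parted by spaces: the shift along the tool's x, y, z normalised to -1 to 1, where 1 is 10 cm, then the turn about the tool's z normalised to -1 to 1, where 1 is 180 degrees, then the finger opening in mm, from 0 to 85.4. In form: tx ty tz twist claw; .... A call has 1 to 8 rows; each row is the pose to reach, as a shift and turn from the pose commanded when the call began, along the tool's axes at that moment, turning the shorter way round; what a row does not reach only later rows make up. A row lasts 1/8 s, in which the tool goes at most 62.5 mm and 10.7 degrees, less where a joint would pass 70% of its speed; a pose out of reach is approached as far as the arm can. A call with a number of a shift or a turn outside -1 to 1 is refused whole. A call with a gripper value outside its range is refused whole. The fingers move at their own pace and stop on an object; the grip force is fixed at half the most. Time passes only in rows, so rows that repeat a pose let the fingers close. It gives the time, the measured TCP pose, the force, the opening and the grip force at its end, in the units of the state.
- arm.get_state(): the state, without advancing time (a new reading comes with each control period).
- arm.read_camera(name): name is "scene" or "side" or "wrist"; returns a dict with "pixels" (420x560x3 uint8, blue, green, red), "mtx" (3x3 intrinsics, pixels), "eye" and "attitude" of the camera in the world. Camera axes: x right, y down, z forward; pixel columns grow to the right and rows downward; lengths in m; the calibration is good to about 2 mm. A picture is of the moment at which its call begins. There is no depth.
- arm.hand_in(): hands the job in; it is judged then, once.
The state is a dict: "time": time; "qpos": joint angles; "qd": joint speeds; "joint_torque": joint torques, N m; "tool_pos": TCP position; "eef_rot": TCP orientation; "ft_force": force on the tool from outside, world axes, zero at the start; "moment": the same for the moment, N m; "grip_width": opening from 0.0 (shut) to 1.0 (fully open); "grasp_force": force on a finger pad.
Only numpy, scipy, OpenCV 4.12 (cv2) and the standard library are available. Lean on these libraries where they do the work, as an engineer would, in place of code of your own. Each camera call takes 0.05 s, during which the arm holds its last target. There are 200 camera calls.

## Working session

There is one attempt and no reset: what is moved stays moved. The work goes in short steps, Python scripts to look and compute and a tool call to move; the robot and the scene stay as the last step left them, time stands still between calls to the robot, and variables do not carry over. Pictures are saved under pics/ and viewed, at most 10 in all, crops included, and the job is handed in when it is done.

Besides the shell and the picture viewer there is one more tool, called after "Request:" by a JSON object that holds its "api" and its "payload", one argument or row to a line. send_rows: Moves the arm, as the interface text tells. Scaled input: -1 to 1 covers 10 cm each way for a shift and 180 degrees each way for a turn. Its arguments: {"type":"object","properties":{"series":{"type":"string"}},"required":["series"]}

```bash
mkdir -p pics
cat > h.py <<'E'
import numpy as np,cv2
from scipy.spatial.transform import Rotation as R
from cell import arm
def quat(q): return R.from_quat([q[1],q[2],q[3],q[0]])
def rot(a):
    a=np.array(a); return a if a.shape==(3,3) else quat(a).as_matrix()
def snap(name,fn):
    c=arm.read_camera(name); cv2.imwrite('pics/'+fn,c['pixels']); return c
def ray(c,u,v,z):
    d=rot(c['attitude'])@np.linalg.inv(c['mtx'])@np.array([u,v,1.]); e=np.array(c['eye']); return e+d*(z-e[2])/d[2]
def proj(c,p):
    q=c['mtx']@(rot(c['attitude']).T@(np.array(p)-c['eye'])); return q[:2]/q[2]
E
python3 - <<'E'
from h import *
import pickle
for n in('scene','side'):
    c=snap(n,n+'0.png'); print(n,c['eye'],c['attitude'],c['mtx'])
    pickle.dump(c,open(n+'0.pkl','wb'))
print(arm.get_state())
E
```

```text
scene [ 1.19990039 -0.59567911  0.7542539 ] [-0.43047492  0.81145862  0.35292933 -0.17795264] [[429.03876446   0.         277.98975658]
 [  0.         429.03876446 206.65580922]
 [  0.           0.           1.        ]]
side [0.55119543 0.73454893 0.94648325] [ 9.02486640e-03  2.87816008e-04  9.39918007e-01 -3.41280837e-01] [[402.73171826   0.         282.25617413]
 [  0.         402.73171826 208.45333352]
 [  0.           0.           1.        ]]
{'time': 0.1, 'qpos': array([-9.30395588e-01,  2.55688947e-01,  1.07122649e-01, -3.83015586e-04,
       -1.42389518e+00, -2.84624103e-01]), 'qd': array([-0.00064301, -0.00159886,  0.00383777,  0.0011457 , -0.00131755,
       -0.00110428]), 'joint_torque': array([-2.50699428e-03, -3.87603128e+01,  2.38472897e+01,  5.37796184e+00,
       -3.80814090e-03, -1.08769262e-05]), 'tool_pos': array([ 0.19147231, -0.51512539,  0.23048714]), 'eef_rot': array([-2.01972672e-04, -1.76923801e-01,  9.84224182e-01,  8.29618321e-04]), 'ft_force': array([-0.32699176, -0.3577009 ,  0.36498641]), 'moment': array([ 0.01660727, -0.01932863, -0.00227849]), 'grasp_force': 0.0, 'grip_width': 0.9969616184142106}
```

View pics/scene0.png

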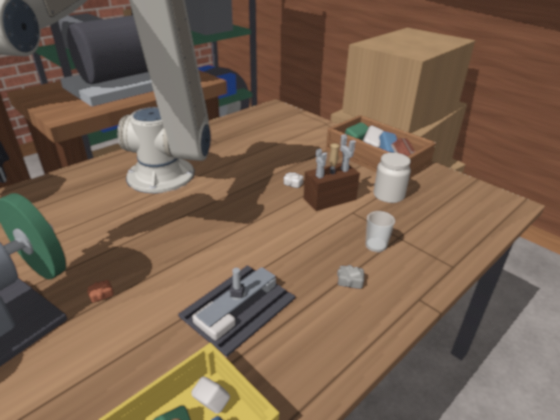

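View pics/side0.png

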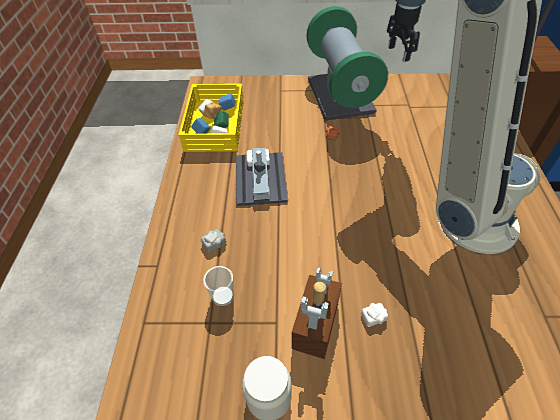

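The scene view shows the rack near (330,185) with three tools in it, and the clamp near (238,300). The side view has the rack near (318,315), the clamp near (261,178), the tumbler at (219,285), the jar at (267,388) and stones at (213,240), (374,315) and (332,131). I'll enlarge the rack and the clamp.

Run:
```python
import cv2,numpy as np
s=cv2.imread('pics/scene0.png');d=cv2.imread('pics/side0.png')
f=lambda i,x,y,w,h:cv2.resize(i[y:y+h,x:x+w],(400,300),interpolation=cv2.INTER_CUBIC)
a=np.vstack([np.hstack([f(s,280,125,112,84),f(d,262,262,128,96)]),np.hstack([f(s,176,255,128,96),f(d,212,135,100,75)])])
cv2.imwrite('pics/crop0.png',a)
```

```text
(no output)
```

View pics/crop0.png

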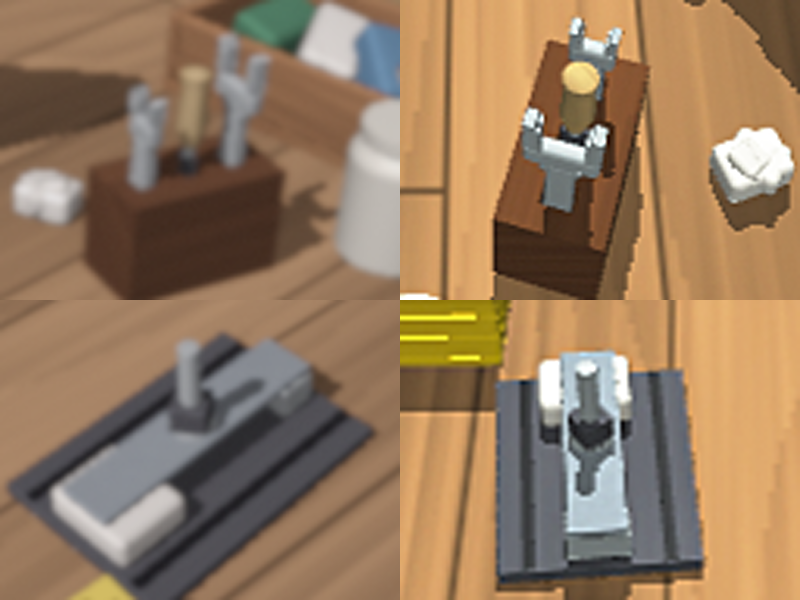

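The crops show the larger spanner in the +y slot (near end in the side view), the file in the middle and the small spanner at -y. The clamp is at lower right; its stud top is at side pixel (258,152).

Run:
```python
from h import *
import pickle
np.set_printoptions(precision=4,suppress=True)
c=pickle.load(open('side0.pkl','rb'));s=pickle.load(open('scene0.pkl','rb'))
def ang(v): return np.degrees(np.arctan2(v[1],v[0]))
print('rack'); P=[ray(c,*p,.1) for p in [(313.2,275.4),(341.4,283.1),(293,331.8),(327.6,342)]]
print(np.array(P),np.mean(P,0)); print(ang(P[2]-P[0]),ang(P[3]-P[1]),np.linalg.norm(P[2]-P[0]),np.linalg.norm(P[1]-P[0]))
# scene crop: offset 280,125 scale 3.571: top corners
Q=[ray(s,280+a/3.571,125+b/3.571,.1) for a,b in [(86,193),(122,207),(282,178)]]
print('rack scene',np.array(Q))
print('clamp'); P=[ray(c,*p,.012) for p in [(236.3,155.8),(282.5,152.5),(287.5,200),(236.5,203.8)]]
print(np.array(P),np.mean(P,0)); print(ang(P[0]-P[3]),ang(P[1]-P[2]))
print('stud',ray(c,258.3,152,.118),ray(s,176+188/3.125,255+46/3.125,.118))
for n,p,z in [('jar',(267,372),.13),('tumb',(219,280),.09),('sa',(213,243),.02),('sc',(374,317),.02),('sb',(332,133),.02)]: print(n,ray(c,*p,z))
print('bin',ray(c,240,150,.03)); print('jaw tips',ray(c,262+(133)/3.125,262+120/3.125,.205),ray(c,262+195/3.125,262+133/3.125,.205))
print('jaw scene',ray(s,280+228/3.571,125+40/3.571,.205),ray(s,280+260/3.571,125+60/3.571,.205))
print(rot(arm.get_state()['eef_rot']))
```

```text
rack
[[0.4942 0.2368 0.1   ]
 [0.4284 0.2579 0.1   ]
 [0.5443 0.3773 0.1   ]
 [0.4705 0.4001 0.1   ]] [0.4844 0.318  0.1   ]
70.36893644955981 73.52467930784096 0.14921998447617812 0.06904438542390152
rack scene [[0.4616 0.2241 0.1   ]
 [0.497  0.2299 0.1   ]
 [0.5562 0.3663 0.1   ]]
clamp
[[ 0.7295 -0.2825  0.012 ]
 [ 0.5722 -0.2969  0.012 ]
 [ 0.5557 -0.081   0.012 ]
 [ 0.7119 -0.067   0.012 ]] [ 0.6423 -0.1819  0.012 ]
-85.32126691030241 -85.62371103489008
stud [ 0.6435 -0.1832  0.118 ] [ 0.6474 -0.1833  0.118 ]
jar [0.5968 0.4723 0.13  ]
tumb [0.7219 0.2426 0.09  ]
sa [0.7653 0.0843 0.02  ]
sc [0.3458 0.3064 0.02  ]
sb [ 0.397  -0.3878  0.02  ]
bin [ 0.7158 -0.2915  0.03  ]
jaw tips [0.5211 0.356  0.205 ] [0.4818 0.3653 0.205 ]
jaw scene [0.487 0.362 0.205] [0.5288 0.3519 0.205 ]
[[-0.9374 -0.3483 -0.0007]
 [-0.3483  0.9374  0.0016]
 [ 0.0001  0.0017 -1.    ]]
```

```bash
cat >> h.py <<'E'
def to(x,y,z,ydeg=None):
    s=arm.get_state(); M=rot(s['eef_rot']); d=M.T@(np.array([x,y,z])-s['tool_pos'])/.1
    a=np.degrees(np.arctan2(M[1,1],M[0,1])); t=0
    if ydeg is not None: t=-((ydeg-a+90)%180-90)/180
    print('t',s['time'],'pos',np.round(s['tool_pos'],4),'yaw_y',round(a,2),'| shift',np.round(d,3),'twist',round(t,4),'w',round(s['grip_width']*85.4,1),'gf',round(s['grasp_force'],1),'F',np.round(s['ft_force'],1),'q6',round(s['qpos'][5],2))
E
python3 - <<'E'
from h import *
import pickle
c=pickle.load(open('side0.pkl','rb'))
for p in [(375,110),(325,118),(310,75)]: print(ray(c,*p,0))
print('wheel',ray(c,358,80,.2),ray(c,358,105,.05))
to(.3,.3,.3)
E
```

```text
[ 0.21959408 -0.54544801  0.        ]
[ 0.41352585 -0.49955342  0.        ]
[ 0.45862392 -0.79234459  0.        ]
wheel [ 0.32228109 -0.43669436  0.2       ] [ 0.29498545 -0.50898572  0.05      ]
t 0.1 pos [ 0.1915 -0.5151  0.2305] yaw_y 110.38 | shift [-3.856  7.264 -0.683] twist 0 w 85.1 gf 0.0 F [-0.3 -0.4  0.4] q6 -0.28
```

Request:
{"api": "send_rows", "payload": {
  "series": "0 0.5 -0.3 0 85; 0 1 -0.7 0 85"
}}

```text
time: 0.35
tool_pos: [0.1564, -0.4214, 0.2994]
eef_rot: [-0.001, -0.177, 0.984, 0.002]
ft_force: [0.9, -0.2, 1.9]
grip_width: 0.995
grasp_force: 0.0
```

Request:
{"api": "send_rows", "payload": {
  "series": "-0.5 0.5 0 0 85; -1 1 0 0 85; -1 1 0 0 85"
}}

```text
time: 0.72
tool_pos: [0.2166, -0.2919, 0.3006]
eef_rot: [0.001, -0.179, 0.984, -0.0]
ft_force: [0.3, -0.9, 0.0]
grip_width: 0.996
grasp_force: 0.0
```

Request:
{"api": "send_rows", "payload": {
  "series": "-0.5 0.5 0 0 85; -1 1 0 0 85; -1 1 0 0 85"
}}

```text
time: 1.1
tool_pos: [0.2757, -0.163, 0.3002]
eef_rot: [0.0, -0.18, 0.984, 0.0]
ft_force: [0.1, 0.2, -0.1]
grip_width: 0.996
grasp_force: 0.0
```

Request:
{"api": "send_rows", "payload": {
  "series": "-0.5 0.5 0 0 85; -1 1 0 0 85; -1 1 0 0 85"
}}

```text
time: 1.48
tool_pos: [0.3343, -0.0343, 0.2998]
eef_rot: [-0.001, -0.179, 0.984, 0.0]
ft_force: [-0.7, -0.4, 0.4]
grip_width: 0.996
grasp_force: 0.0
```

Request:
{"api": "send_rows", "payload": {
  "series": "-0.5 0.5 0 0 85; -1 1 0 0 85; -1 1 0 0 85"
}}

```text
time: 1.85
tool_pos: [0.3932, 0.0939, 0.2991]
eef_rot: [-0.001, -0.178, 0.984, -0.0]
ft_force: [0.1, -1.1, -0.1]
grip_width: 0.995
grasp_force: 0.0
```

Request:
{"api": "send_rows", "payload": {
  "series": "-0.5 0.5 0 -0.06 85; -1 1 0 -0.12 85; -1 1 0 -0.18 85"
}}

```text
time: 2.22
tool_pos: [0.4522, 0.222, 0.2986]
eef_rot: [-0.002, -0.447, 0.895, -0.0]
ft_force: [-0.3, -0.8, 0.0]
grip_width: 0.996
grasp_force: 0.0
```

Run:
```python
from h import *
to(.50,.36,.30,162)
```

```text
t 2.225 pos [0.4522 0.222  0.2986] yaw_y 143.05 | shift [-1.39   0.447 -0.018] twist -0.1053 w 85.1 gf 0.0 F [-0.3 -0.8  0. ] q6 -1.41
```

Request:
{"api": "send_rows", "payload": {
  "series": "-0.5 0.2 0 -0.05 85; -1 0.4 0 -0.1 85; -1 0.4 0 -0.1 85"
}}

```text
time: 2.6
tool_pos: [0.4807, 0.3258, 0.2975]
eef_rot: [-0.002, -0.579, 0.815, -0.0]
ft_force: [-0.1, 0.2, -0.4]
grip_width: 0.994
grasp_force: 0.0
```

Run:
```python
from h import *
import pickle
c=snap('wrist','w1.png'); pickle.dump(c,open('w1.pkl','wb')); print(c['eye'],rot(c['attitude']))
to(.50,.36,.30,162); print(proj(c,[.5,.36,.205]))
```

```text
[0.45771913 0.25822219 0.44156995] [[-0.94459442  0.31606449  0.08856982]
 [ 0.32822019  0.90655219  0.26539526]
 [ 0.00358885  0.27976128 -0.96006289]]
t 2.65 pos [0.4806 0.3243 0.2987] yaw_y 160.65 | shift [-0.401 -0.065 -0.014] twist -0.0075 w 85.3 gf 0.0 F [-0.4 -0.   0.3] q6 -1.2
[270.60981863 251.66253975]
```

View pics/w1.png

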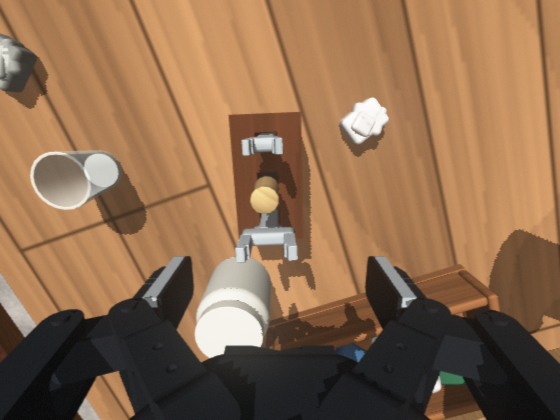

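The wrist view shows the larger spanner's prongs at about (242,252) and (291,251), the file at (265,198) and the small spanner at (262,147). The jar is beyond it at (235,320).

Run:
```python
from h import *
import pickle
c=pickle.load(open('w1.pkl','rb')); im=c['pixels'].astype(int)
b,g,r=im[...,0],im[...,1],im[...,2]
m=((abs(r-b)<28)&(r>90)).astype(np.uint8); m[:222]=0;m[268:]=0;m[:,:228]=0;m[:,306:]=0
m[:,250:284][38+222-8:]=0
n,l,st,ce=cv2.connectedComponentsWithStats(m); print(st,ce)
for v in range(226,266,3): print(v,np.flatnonzero(m[v])[[0,-1]] if m[v].any() else 0)
for u,v in [(242,256),(292,255),(242,252),(291,251)]: print(ray(c,u,v,.205))
for z,p in [(.1,(231,116)),(.1,(300,113)),(.1,(303,256)),(.1,(239,256))]: print(ray(c,*p,z))
```

```text
[[     0      0    560    420 233576]
 [   228    222     70     46   1624]] [[279.60992996 209.26686389]
 [263.68903941 243.03140394]]
226 [257 280]
229 [245 293]
232 [242 293]
235 [240 294]
238 [239 295]
241 [239 295]
244 [238 296]
247 [236 297]
250 [235 297]
253 [236 297]
256 [236 297]
259 [228 296]
262 [228 249]
265 [228 249]
[0.52506947 0.35563359 0.205     ]
[0.48337486 0.36918564 0.205     ]
[0.52368747 0.35206518 0.205     ]
[0.48298961 0.36527471 0.205     ]
[0.50520276 0.23675694 0.1       ]
[0.43216525 0.25878125 0.1       ]
[0.48204254 0.42434827 0.1       ]
[0.55854564 0.39761698 0.1       ]
```

Run:
```python
from h import *
to(.5035,.361,.153,162)
```

```text
t 2.65 pos [0.4806 0.3243 0.2987] yaw_y 160.65 | shift [-0.426 -0.096  1.455] twist -0.0075 w 85.3 gf 0.0 F [-0.4 -0.   0.3] q6 -1.2
```

Request:
{"api": "send_rows", "payload": {
  "series": "-0.43 -0.1 0 -0.007 85; -0.43 -0.1 0 -0.007 85; -0.43 -0.1 0.4 -0.007 85; -0.43 -0.1 0.8 -0.007 85; -0.43 -0.1 0.8 -0.007 85"
}}

```text
time: 3.28
tool_pos: [0.5028, 0.3584, 0.2181]
eef_rot: [-0.003, -0.586, 0.81, -0.0]
ft_force: [-0.5, -0.3, 0.8]
grip_width: 0.996
grasp_force: 0.0
```

Run:
```python
from h import *
to(.5035,.361,.153,162)
```

```text
t 3.275 pos [0.5028 0.3584 0.2181] yaw_y 161.78 | shift [-0.031 -0.     0.651] twist -0.0012 w 85.1 gf 0.0 F [-0.5 -0.3  0.8] q6 -1.19
```

Request:
{"api": "send_rows", "payload": {
  "series": "-0.03 0 0.3 0 85; -0.03 0 0.65 0 85; -0.03 0 0.65 0 85; -0.03 0 0.65 0 40; -0.03 0 0.65 0 40; -0.03 0 0.65 0 40; -0.03 0 0.65 0 40; -0.03 0 0.65 0 40"
}}

```text
time: 4.28
tool_pos: [0.5065, 0.3646, 0.1584]
eef_rot: [0.003, -0.587, 0.81, 0.0]
ft_force: [-0.7, 1.0, 6.6]
grip_width: 0.61
grasp_force: 63.6
```

Request:
{"api": "send_rows", "payload": {
  "series": "0 0 0 0 40; 0 0 0 0 40; 0 0 -0.1 0 40; 0 0 -0.2 0 40"
}}

```text
time: 4.78
tool_pos: [0.5051, 0.3637, 0.1758]
eef_rot: [-0.0, -0.587, 0.81, 0.0]
ft_force: [0.9, -0.4, -2.7]
grip_width: 0.611
grasp_force: 63.1
```

Request:
{"api": "send_rows", "payload": {
  "series": "0 0 -0.2 0 40; 0 0 -0.5 0 40; 0 0 -0.8 0 40; 0 0 -1 0 40; 0 0 -1 0 40"
}}

```text
time: 5.4
tool_pos: [0.5058, 0.3642, 0.2773]
eef_rot: [0.002, -0.587, 0.81, 0.0]
ft_force: [0.0, -0.0, -2.8]
grip_width: 0.613
grasp_force: 63.6
```

Run:
```python
from h import *
to(.38,.05,.29,120); c=snap('scene','s2.png');d=snap('side','d2.png')
f=lambda c:c['pixels'][0:300,200:480]
im=np.hstack([f(c),f(d)])
cv2.imwrite('pics/c2.png',im)
```

```text
t 5.4 pos [0.5058 0.3642 0.2773] yaw_y 161.87 | shift [ 3.377  0.218 -0.139] twist 0.2326 w 52.3 gf 63.6 F [ 0.  -0.  -2.8] q6 -1.19
```

View pics/c2.png

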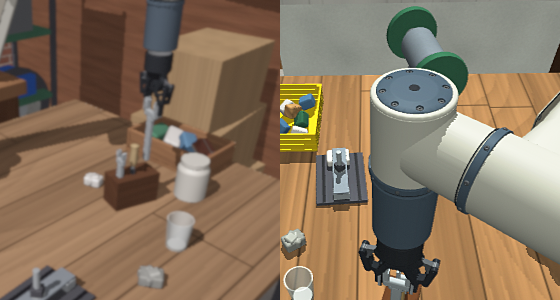

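The spanner is clear of the slot, hanging straight. I'll move it sideways away from the other tools, then along.

Request:
{"api": "send_rows", "payload": {
  "series": "0 0.3 -0.1 0 40; 0 0.6 -0.2 0 40; 0 0.9 -0.2 0 40; 0 0.9 -0.2 0 40"
}}

```text
time: 6.0
tool_pos: [0.4179, 0.3921, 0.2945]
eef_rot: [-0.001, -0.588, 0.809, 0.0]
ft_force: [1.3, 0.4, -3.4]
grip_width: 0.61
grasp_force: 64.3
```

Request:
{"api": "send_rows", "payload": {
  "series": "0.3 0 0 0 40; 0.65 0 0 0 40; 1 0 0 0 40; 1 0 0 0 40"
}}

```text
time: 6.5
tool_pos: [0.3884, 0.2946, 0.2954]
eef_rot: [-0.0, -0.586, 0.81, -0.0]
ft_force: [0.4, 0.2, -2.4]
grip_width: 0.609
grasp_force: 64.4
```

Request:
{"api": "send_rows", "payload": {
  "series": "0.4 0 0 0.03 40; 0.8 0 0 0.06 40; 1 -0.2 0 0.1 40; 1 -0.2 0 0.1 40"
}}

```text
time: 7.0
tool_pos: [0.3771, 0.1943, 0.2949]
eef_rot: [-0.0, -0.452, 0.892, -0.0]
ft_force: [0.5, 0.1, -3.6]
grip_width: 0.613
grasp_force: 64.8
```

Request:
{"api": "send_rows", "payload": {
  "series": "0.4 -0.1 0 0.03 40; 0.8 -0.2 0 0.06 40; 1 -0.2 0 0.1 40; 1 -0.2 0 0.1 40"
}}

```text
time: 7.5
tool_pos: [0.3335, 0.1027, 0.2953]
eef_rot: [0.0, -0.308, 0.951, 0.0]
ft_force: [0.1, -0.8, -3.5]
grip_width: 0.614
grasp_force: 64.8
```

Run:
```python
from h import *
to(.38,.05,.145,120)
```

```text
t 7.5 pos [0.3335 0.1027 0.2953] yaw_y 125.88 | shift [-0.068 -0.7    1.503] twist 0.0327 w 52.4 gf 64.8 F [ 0.1 -0.8 -3.5] q6 -1.7
```

Request:
{"api": "send_rows", "payload": {
  "series": "0 -0.2 0.3 0.03 40; 0 -0.4 0.7 0.03 40; 0 -0.4 1 0.03 40; 0 -0.4 1 0.03 40"
}}

```text
time: 8.0
tool_pos: [0.3562, 0.0702, 0.1932]
eef_rot: [-0.003, -0.264, 0.965, -0.001]
ft_force: [0.3, -0.4, -2.9]
grip_width: 0.61
grasp_force: 64.7
```

Request:
{"api": "send_rows", "payload": {
  "series": "0 0 0.2 0 40; 0 0 0.4 0 40; 0 0 0.47 0 40; 0 0 0.52 0 40; 0 0 0.52 0 40"
}}

```text
time: 8.62
tool_pos: [0.3576, 0.0708, 0.1439]
eef_rot: [0.0, -0.263, 0.965, 0.0]
ft_force: [0.2, 0.1, -2.9]
grip_width: 0.614
grasp_force: 64.7
```

Run:
```python
from h import *
to(.38,.05,.145,120)
```

```text
t 8.625 pos [0.3576 0.0708 0.1439] yaw_y 120.51 | shift [-0.088 -0.293 -0.011] twist 0.0028 w 52.4 gf 64.7 F [ 0.2  0.1 -2.9] q6 -1.67
```

Request:
{"api": "send_rows", "payload": {
  "series": "0 0 0.02 0 40; 0 0 0.03 0 40; 0 0 0.03 0 40"
}}

```text
time: 9.0
tool_pos: [0.3588, 0.0712, 0.1433]
eef_rot: [0.002, -0.263, 0.965, 0.0]
ft_force: [-5.3, 1.4, 14.5]
grip_width: 0.615
grasp_force: 66.8
```

Request:
{"api": "send_rows", "payload": {
  "series": "0 0 0.02 0 40; 0 0 0.03 0 40; 0 0 0.03 0 40"
}}

```text
time: 9.38
tool_pos: [0.3617, 0.0725, 0.1429]
eef_rot: [0.006, -0.264, 0.965, 0.001]
ft_force: [-4.6, 2.1, 26.1]
grip_width: 0.616
grasp_force: 68.2
```

Request:
{"api": "send_rows", "payload": {
  "series": "-0.06 0 -0.01 0 40; -0.12 0 -0.01 0 40; -0.18 0 -0.005 0 40; -0.235 0 0.005 0 40; -0.29 0 0.01 0 40; -0.35 0 0.02 0 40"
}}

```text
time: 10.12
tool_pos: [0.3896, 0.0893, 0.1383]
eef_rot: [0.003, -0.263, 0.965, 0.0]
ft_force: [-2.9, 1.1, 11.8]
grip_width: 0.612
grasp_force: 66.6
```

Run:
```python
from h import *
to(.38,.05,.145,120); c=snap('scene','s3.png');d=snap('side','d3.png')
im=np.hstack([cv2.resize(c['pixels'][130:330,170:370],(400,400)),cv2.resize(d['pixels'][150:350,240:440],(400,400))])
cv2.imwrite('pics/c3.png',im)
```

```text
t 10.125 pos [0.3896 0.0893 0.1383] yaw_y 120.53 | shift [ 0.282 -0.29  -0.068] twist 0.0029 w 52.3 gf 66.6 F [-2.9  1.1 11.8] q6 -1.66
```

View pics/c3.png

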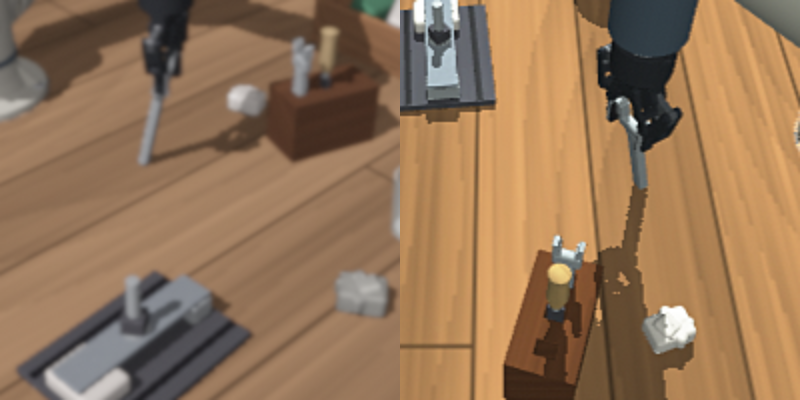

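Run:
```python
from h import *
import pickle
c=pickle.load(open('side0.pkl','rb'));s=pickle.load(open('scene0.pkl','rb'))
print(ray(c,240+241/2,150+187/2,0.0),ray(s,170+146/2,130+163/2,0))
```

```text
[0.3485067  0.07469243 0.        ] [0.35746497 0.07084174 0.        ]
```

Request:
{"api": "send_rows", "payload": {
  "series": "-0.09 0 0.015 0 40; -0.17 0 0.038 0 40; -0.26 0 0.065 0 40; -0.34 0 0.095 0 40; -0.42 0 0.13 0 40; -0.5 0 0.168 0 40; -0.58 0 0.21 0 40; -0.65 0 0.258 0 40"
}}

```text
time: 11.22
tool_pos: [0.4442, 0.1217, 0.1096]
eef_rot: [0.0, -0.263, 0.965, 0.0]
ft_force: [-0.3, 1.8, 7.0]
grip_width: 0.607
grasp_force: 67.6
```

Request:
{"api": "send_rows", "payload": {
  "series": "-0.14 0 0.1 0 40; -0.27 0 0.22 0 40; -0.385 0 0.35 0 40; -0.49 0 0.5 0 40; -0.575 0 0.65 0 40; -0.625 0 0.76 0 40; -0.66 0 0.86 0 40; -0.66 0 0.86 0 40"
}}

```text
time: 12.22
tool_pos: [0.5003, 0.1547, 0.023]
eef_rot: [-0.0, -0.263, 0.965, -0.0]
ft_force: [-1.5, 0.2, 0.4]
grip_width: 0.609
grasp_force: 68.7
```

Run:
```python
from h import *
to(.38,.05,.005,120); c=snap('scene','s4.png');d=snap('side','d4.png')
im=np.hstack([cv2.resize(c['pixels'][130:330,170:370],(400,400)),cv2.resize(d['pixels'][100:300,240:440],(400,400))])
cv2.imwrite('pics/c4.png',im)
```

```text
t 12.225 pos [0.5003 0.1547 0.023 ] yaw_y 120.47 | shift [ 1.568 -0.293  0.181] twist 0.0026 w 52.0 gf 68.7 F [-1.5  0.2  0.4] q6 -1.64
```

View pics/c4.png

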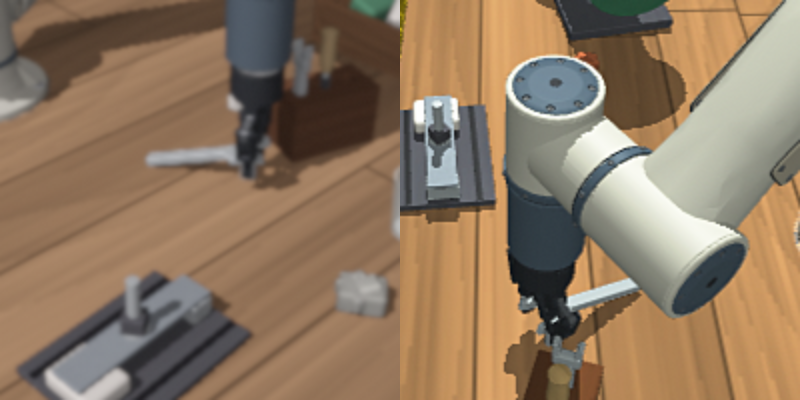

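Request:
{"api": "send_rows", "payload": {
  "series": "-0.02 0 0.07 0 40; -0.03 0 0.14 0 40; -0.03 0 0.18 0 40; -0.03 0 0.18 0 40"
}}

```text
time: 12.82
tool_pos: [0.5038, 0.1568, 0.0058]
eef_rot: [0.001, -0.263, 0.965, 0.0]
ft_force: [2.3, 1.3, 2.3]
grip_width: 0.613
grasp_force: 69.0
```

Run:
```python
from h import *
to(.38,.05,.0,120)
```

```text
t 12.825 pos [0.5038 0.1568 0.0058] yaw_y 120.5 | shift [ 1.609 -0.292  0.054] twist 0.0028 w 52.3 gf 69.0 F [2.3 1.3 2.3] q6 -1.64
```

Request:
{"api": "send_rows", "payload": {
  "series": "-0.01 0 0.04 0 40; -0.01 0 0.06 0 40; -0.01 0 0.06 0 40"
}}

```text
time: 13.2
tool_pos: [0.5039, 0.1567, -0.0005]
eef_rot: [0.0, -0.263, 0.965, -0.0]
ft_force: [2.9, 1.5, 2.7]
grip_width: 0.617
grasp_force: 69.0
```

Request:
{"api": "send_rows", "payload": {
  "series": "0 0 0 0 56; 0 0 0 0 62; 0 0 0 0 70; 0 0 0 0 76; 0 0 0 0 76; 0 0 0 0 76"
}}

```text
time: 13.95
tool_pos: [0.5037, 0.1567, -0.0005]
eef_rot: [0.0, -0.263, 0.965, 0.0]
ft_force: [0.5, -0.0, 0.5]
grip_width: 0.889
grasp_force: 0.0
```

Request:
{"api": "send_rows", "payload": {
  "series": "0 0 -0.3 0 76; 0 0 -0.7 0 76; 0 0 -1 0 76; 0 0 -1 0 76"
}}

```text
time: 14.45
tool_pos: [0.5053, 0.1575, 0.1022]
eef_rot: [0.003, -0.263, 0.965, 0.001]
ft_force: [-0.4, 0.2, -0.3]
grip_width: 0.889
grasp_force: 0.0
```

Request:
{"api": "send_rows", "payload": {
  "series": "0.5 0 -0.2 0 76; 1 0 -0.4 0 76; 1 0 -0.4 0 76"
}}

```text
time: 14.82
tool_pos: [0.4157, 0.1049, 0.1405]
eef_rot: [0.001, -0.263, 0.965, 0.0]
ft_force: [1.1, 0.7, -0.4]
grip_width: 0.893
grasp_force: 0.0
```

Run:
```python
from h import *
import pickle
to(.38,.05,.0,120); c=snap('scene','s5.png');d=snap('side','d5.png');w=snap('wrist','w5.png')
pickle.dump((c,d,w),open('5.pkl','wb'))
cv2.imwrite('pics/c5.png',np.hstack([cv2.resize(w['pixels'],(420,315)),cv2.resize(d['pixels'][100:300,240:440],(315,315))]))
```

```text
t 14.825 pos [0.4157 0.1049 0.1405] yaw_y 120.47 | shift [ 0.589 -0.293  1.404] twist 0.0026 w 76.2 gf 0.0 F [ 1.1  0.7 -0.4] q6 -1.65
```

View pics/c5.png

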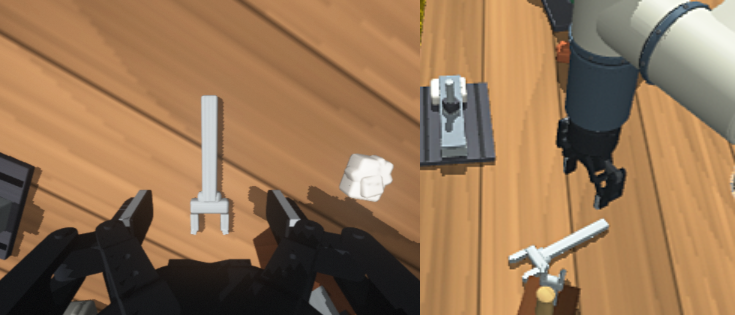

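The spanner lies flat, its handle running from about (209,97) to (210,195) in the half-size wrist view. I'll measure its axis.

```bash
cat >> h.py <<'E'
def spanner(c,z,u0,u1,v0,v1):
    m=(cv2.cvtColor(c['pixels'],cv2.COLOR_BGR2HSV)); m=((m[...,1]<45)&(m[...,2]>140)).astype(np.uint8)
    k=np.zeros_like(m);k[v0:v1,u0:u1]=1;m*=k
    n,l,st,ce=cv2.connectedComponentsWithStats(m); i=1+np.argmax(st[1:,4]); print(st[i])
    v,u=np.nonzero(l==i); P=np.array([ray(c,a,b,z)[:2] for a,b in zip(u,v)]); 
    return P,l==i
E
python3 - <<'E'
from h import *
import pickle
_,_,w=pickle.load(open('5.pkl','rb'))
P,m=spanner(w,.014,240,320,110,320)
for v in range(130,310,12): 
    x=np.flatnonzero(m[v]); print(v,x[[0,-1]] if len(x) else 0)
r=cv2.minAreaRect(P.astype(np.float32)*1000); print(r)
mu=P.mean(0); U,S,V=np.linalg.svd(P-mu,full_matrices=False); d=V[0]*np.sign(V[0][0]); t=(P-mu)@d
print(d,np.degrees(np.arctan2(d[1],d[0])),'end',mu+d*t.min(),'tip',mu+d*t.max(),t.max()-t.min())
h=P[t<t.min()+.12]; l=cv2.fitLine(h.astype(np.float32),cv2.DIST_L2,0,1e-5,1e-5).ravel(); print('handle',l,np.degrees(np.arctan2(l[1],l[0])))
E
```

```text
[ 254  127   51  186 4009]
130 [268 288]
142 [268 288]
154 [268 288]
166 [269 288]
178 [269 288]
190 [269 288]
202 [269 288]
214 [269 288]
226 [269 287]
238 [269 287]
250 [270 287]
262 [264 292]
274 [254 303]
286 [294 304]
298 [294 304]
((445.71282958984375, 117.66128540039062), (191.51751708984375, 50.99997329711914), 34.849159240722656)
[0.83723894 0.54683724] 33.150303692037404 end [0.36242289 0.06988894] tip [0.52232853 0.17433028] 0.19099163269915068
handle [0.86197585 0.50694937 0.4095566  0.10081249] 30.460842
```

Run:
```python
from h import *
to(.4226,.1084,.003,120.5)
```

```text
t 14.975 pos [0.4175 0.1061 0.139 ] yaw_y 120.47 | shift [-0.056 -0.006  1.36 ] twist -0.0001 w 76.3 gf 0.0 F [-0.2 -0.2 -0.7] q6 -1.65
```

Request:
{"api": "send_rows", "payload": {
  "series": "-0.05 0 0.3 0 60; -0.05 0 0.7 0 50; -0.05 0 1 0 50; -0.05 0 1 0 50"
}}

```text
time: 15.48
tool_pos: [0.4203, 0.1076, 0.0369]
eef_rot: [-0.003, -0.263, 0.965, -0.001]
ft_force: [-0.6, -0.8, 0.2]
grip_width: 0.586
grasp_force: 0.0
```

Request:
{"api": "send_rows", "payload": {
  "series": "0 0 0.2 0 50; 0 0 0.35 0 50; 0 0 0.35 0 50; 0 0 0.35 0 5; 0 0 0.35 0 5; 0 0 0.35 0 5; 0 0 0.35 0 5; 0 0 0.35 0 5"
}}

```text
time: 16.48
tool_pos: [0.4227, 0.109, 0.0058]
eef_rot: [0.001, -0.263, 0.965, 0.0]
ft_force: [-1.2, -0.6, 5.4]
grip_width: 0.208
grasp_force: 59.3
```

Run:
```python
from h import *
to(.4226,.1084,.003,120.5)
```

```text
t 16.475 pos [0.4227 0.109  0.0058] yaw_y 120.5 | shift [ 0.004 -0.005  0.028] twist 0.0 w 17.8 gf 59.3 F [-1.2 -0.6  5.4] q6 -1.65
```

Request:
{"api": "send_rows", "payload": {
  "series": "0 0 -0.2 0 5; 0 0 -0.5 0 5; 0.2 -0.4 -0.8 0 5; 0.38 -0.8 -1 0 5; 0.38 -0.8 -1 0 5"
}}

```text
time: 17.1
tool_pos: [0.4302, 0.0186, 0.1061]
eef_rot: [0.001, -0.261, 0.965, 0.0]
ft_force: [-0.3, 1.1, -3.9]
grip_width: 0.209
grasp_force: 59.5
```

Request:
{"api": "send_rows", "payload": {
  "series": "0.2 -0.4 0 0 5; 0.38 -0.8 0 0 5; 0.5 -1 0 0 5; 0.5 -1 0 0 5"
}}

```text
time: 17.6
tool_pos: [0.4365, -0.0919, 0.1038]
eef_rot: [-0.001, -0.262, 0.965, 0.0]
ft_force: [-0.5, 0.9, -2.7]
grip_width: 0.208
grasp_force: 59.7
```

Request:
{"api": "send_rows", "payload": {
  "series": "0.2 -0.4 0 0 5; 0.38 -0.8 0 0 5; 0.5 -1 0 0 5; 0.5 -1 0 0 5"
}}

```text
time: 18.1
tool_pos: [0.4447, -0.2028, 0.1039]
eef_rot: [-0.001, -0.262, 0.965, 0.0]
ft_force: [0.3, -0.5, -3.2]
grip_width: 0.21
grasp_force: 59.9
```

Run:
```python
from h import *
import pickle
to(.511,-.26,.055,120.5); c=snap('scene','s6.png');d=snap('side','d6.png');w=snap('wrist','w6.png')
pickle.dump((c,d,w),open('6.pkl','wb')); print(proj(w,[.644,-.183,.068]),proj(d,[.644,-.183,.068]))
u,v=map(int,proj(d,[.644,-.183,.068])); 
cv2.imwrite('pics/c6.png',np.hstack([cv2.resize(w['pixels'],(480,360)),cv2.resize(d['pixels'][v-30:v+30,u-25:u+25],(300,360),interpolation=cv2.INTER_CUBIC)]))
```

```text
t 18.1 pos [ 0.4447 -0.2028  0.1039] yaw_y 120.39 | shift [-0.284 -0.829  0.487] twist -0.0006 w 17.9 gf 59.9 F [ 0.3 -0.5 -3.2] q6 -0.93
[175.824858   438.89752032] [259.13664279 163.97149533]
```

View pics/c6.png

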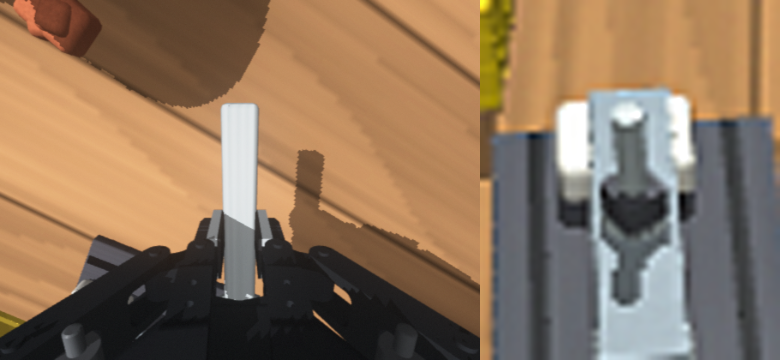

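The wrist view shows the gripped handle but hides the nut behind the hand, and the side crop is too coarse for the nut angle. I'll shift so the wrist camera sees the nut.

Run:
```python
from h import *
import pickle
w=pickle.load(open('6.pkl','rb'))[2]; s=arm.get_state();M=rot(s['eef_rot'])
for d in [(-1,-.3,-.7),(-1,-.5,-.7),(-1.5,0,-.7),(-1.5,-.3,-.7),(-1.5,.3,-.7)]:
    c=dict(w); D=M@np.array(d)*.1; c['eye']=w['eye']+D; print(d,s['tool_pos']+D,[proj(c,[.644,-.183,z]).round() for z in(.118,.068)])
```

```text
(-1, -0.3, -0.7) [ 0.5462585  -0.17669104  0.17419559] [array([210., 320.]), array([221., 286.])]
(-1, -0.5, -0.7) [ 0.55641708 -0.19391901  0.1741805 ] [array([235., 320.]), array([242., 286.])]
(-1.5, 0, -0.7) [ 0.57409057 -0.12545262  0.17420698] [array([165., 263.]), array([185., 238.])]
(-1.5, -0.3, -0.7) [ 0.58932844 -0.15129458  0.17418434] [array([205., 263.]), array([218., 238.])]
(-1.5, 0.3, -0.7) [ 0.5588527  -0.09961066  0.17422962] [array([125., 263.]), array([152., 238.])]
```

Request:
{"api": "send_rows", "payload": {
  "series": "0 0 -0.4 0 5; -0.2 0 -0.7 0 5; -0.6 0 -0.7 0 5; -0.75 0 -0.7 0 5"
}}

```text
time: 18.75
tool_pos: [0.5109, -0.1624, 0.1745]
eef_rot: [0.0, -0.264, 0.965, 0.0]
ft_force: [-0.1, -0.0, -2.9]
grip_width: 0.209
grasp_force: 59.9
```

Request:
{"api": "send_rows", "payload": {
  "series": "-0.4 0 0 0 5; -0.75 0 0 0 5; -0.75 0 0 0 5; -0.75 0 0 0 5"
}}

```text
time: 19.25
tool_pos: [0.5734, -0.1262, 0.174]
eef_rot: [-0.001, -0.263, 0.965, 0.0]
ft_force: [0.3, -0.6, -3.4]
grip_width: 0.212
grasp_force: 59.9
```

Run:
```python
from h import *
import pickle
to(.511,-.26,.055,120.5);w=snap('wrist','w7.png')
pickle.dump(w,open('7.pkl','wb')); print(proj(w,[.644,-.183,.068]))
cv2.imwrite('pics/c7.png',cv2.resize(w['pixels'][180:300,110:270],(800,600),interpolation=cv2.INTER_CUBIC))
```

```text
t 19.25 pos [ 0.5734 -0.1262  0.174 ] yaw_y 120.53 | shift [ 1.216 -0.837  1.191] twist 0.0001 w 18.1 gf 59.9 F [ 0.3 -0.6 -3.4] q6 -1.09
[185.55464307 238.33020785]
```

View pics/c7.png

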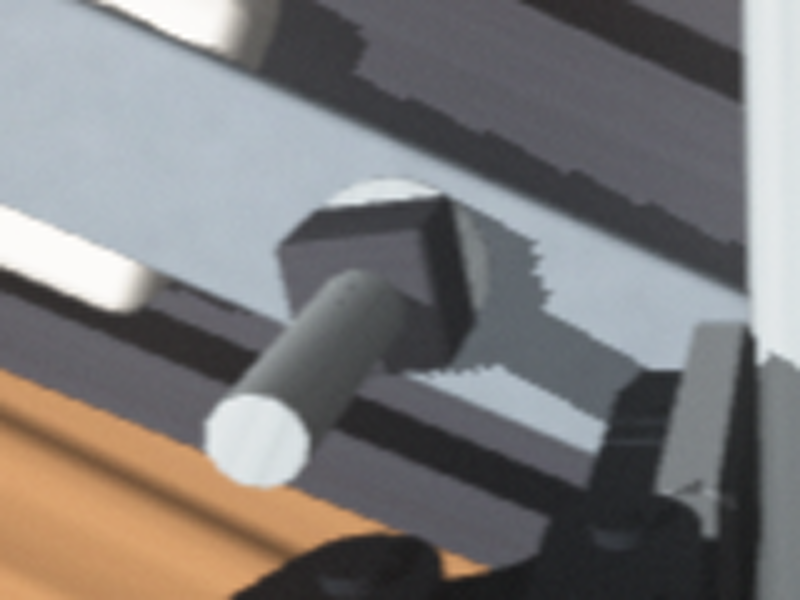

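The close view shows the nut's top face with corners at crop (280,247), (420,232) and (443,358), and the stud top centred at (257,440).

Run:
```python
from h import *
import pickle
w=pickle.load(open('7.pkl','rb'))
f=lambda a,b,z:ray(w,110+a/5,180+b/5,z)
A,B,C=[f(*p,.068) for p in [(280,247),(420,232),(443,358)]]
for a,b in((A,B),(B,C)): print(np.linalg.norm(b-a),np.degrees(np.arctan2(*(b-a)[1::-1])))
print('centre',(A+C)/2,'stud',f(257,440,.118))
a,b=f(0,205,.045),f(300,320,.045);print('strap',np.degrees(np.arctan2(*(b-a)[1::-1])))
c,d=f(100,5,.045),f(745,295,.045);print('strap far',np.degrees(np.arctan2(*(d-c)[1::-1])))
```

```text
0.025627144929727615 126.97300576875377
0.02482264929467094 35.74103297331084
centre [ 0.64746421 -0.18443474  0.068     ] stud [ 0.64848781 -0.18420037  0.118     ]
strap 97.07150831472255
strap far 94.48432431572277
```

Run:
```python
from h import *
to(.5235,-.2737,.174,126)
```

```text
t 19.3 pos [ 0.5733 -0.1265  0.1743] yaw_y 120.49 | shift [ 1.176 -1.015  0.003] twist -0.0306 w 18.1 gf 59.9 F [ 0.3  0.4 -3.3] q6 -1.09
```

Request:
{"api": "send_rows", "payload": {
  "series": "0.4 -0.2 0 -0.01 5; 0.7 -0.6 0 -0.02 5; 1 -0.9 0 -0.03 5; 1 -0.9 0 -0.03 5"
}}

```text
time: 19.8
tool_pos: [0.5317, -0.2578, 0.1747]
eef_rot: [-0.0, -0.306, 0.952, -0.0]
ft_force: [0.0, 0.3, -3.7]
grip_width: 0.211
grasp_force: 59.9
```

Run:
```python
from h import *
to(.5235,-.2737,.057,126)
```

```text
t 19.8 pos [ 0.5317 -0.2578  0.1747] yaw_y 125.65 | shift [ 0.159 -0.081  1.177] twist -0.002 w 18.0 gf 59.9 F [ 0.   0.3 -3.7] q6 -0.76
```

Request:
{"api": "send_rows", "payload": {
  "series": "0.16 -0.08 0.3 -0.002 5; 0.16 -0.08 0.6 -0.002 5; 0.16 -0.08 0.9 -0.002 5; 0.16 -0.08 1 -0.002 5; 0.16 -0.08 1 -0.002 5"
}}

```text
time: 20.42
tool_pos: [0.5252, -0.2707, 0.0748]
eef_rot: [-0.0, -0.311, 0.95, -0.0]
ft_force: [-0.5, -1.0, -2.5]
grip_width: 0.213
grasp_force: 59.9
```

Run:
```python
from h import *
to(.568,-.2414,.057,126)
c=snap('scene','s8.png'); d=snap('side','d8.png')
s=arm.get_state(); M=rot(s['eef_rot']); x=-M[:,0]
# head brightness: where is the head tip in the scene view vs the predicted level spanner
for L in (-.075,.0626,.115): print(L,proj(c,s['tool_pos']+x*L+[0,0,.0015]).round(1),proj(d,s['tool_pos']+x*L+[0,0,.0015]).round(1))
im=c['pixels']; h=cv2.cvtColor(im,cv2.COLOR_BGR2HSV)
m=((h[...,1]<50)&(h[...,2]>120)).astype(np.uint8)
m[:250]=0;m[320:]=0;m[:,:150]=0;m[:,270:]=0
n,l,st,ce=cv2.connectedComponentsWithStats(m)
for i in range(1,n):
    if st[i,4]>15: print(st[i],ce[i])
```

```text
t 20.425 pos [ 0.5252 -0.2707  0.0748] yaw_y 126.25 | shift [-0.519 -0.017  0.177] twist 0.0014 w 18.2 gf 59.9 F [-0.5 -1.  -2.5] q6 -0.73
-0.075 [141.4 269.4] [314.2 133.7]
0.0626 [199.2 277.6] [280.6 150.5]
0.115 [221.9 280.8] [267.2 157.2]
[154 250   6  11  40] [156.425 254.6  ]
[150 266  16  12 123] [156.45528455 272.02439024]
[232 267   8  22 119] [235.15966387 276.73109244]
[ 192  267   78   53 1126] [230.98934281 299.08614565]
[179 269  48  23 507] [207.22287968 279.00197239]
```

The head and handle sit within about a pixel of the level prediction, so the spanner is level. I'll lower it and push the jaw on.

Request:
{"api": "send_rows", "payload": {
  "series": "0 0 0.1 0 5; 0 0 0.18 0 5; 0 0 0.18 0 5; -0.1 -0.01 0.18 0 5; -0.2 -0.01 0.18 0 5; -0.25 -0.01 0.18 0 5; -0.25 -0.01 0.18 0 5"
}}

```text
time: 21.4
tool_pos: [0.547, -0.2567, 0.0567]
eef_rot: [0.001, -0.311, 0.95, -0.0]
ft_force: [2.0, -1.9, -3.0]
grip_width: 0.21
grasp_force: 59.9
```

Request:
{"api": "send_rows", "payload": {
  "series": "-0.05 0 0 0 5; -0.1 0 0 0 5; -0.13 0 0 0 5; -0.13 0 0 0 5"
}}

```text
time: 21.9
tool_pos: [0.5572, -0.249, 0.0566]
eef_rot: [0.0, -0.311, 0.95, -0.0]
ft_force: [2.3, -1.3, -2.6]
grip_width: 0.209
grasp_force: 60.0
```

Run:
```python
from h import *
to(.568,-.2414,.057,126)
```

```text
t 21.9 pos [ 0.5572 -0.249   0.0566] yaw_y 126.25 | shift [-0.132 -0.002 -0.003] twist 0.0014 w 17.8 gf 60.0 F [ 2.3 -1.3 -2.6] q6 -0.77
```

Request:
{"api": "send_rows", "payload": {
  "series": "-0.04 0 0 0 5; -0.08 0 0 0 5; -0.11 0 0 0 5; -0.13 0 0 0 5; -0.13 0 0 0 5"
}}

```text
time: 22.52
tool_pos: [0.566, -0.2423, 0.0564]
eef_rot: [-0.001, -0.311, 0.95, -0.0]
ft_force: [-2.7, -4.7, -2.9]
grip_width: 0.209
grasp_force: 60.1
```

Run:
```python
from h import *
to(.568,-.2414,.057,126)
s=arm.get_state(); print(rot(s['eef_rot']).T@s['ft_force'],s['moment'])
```

```text
t 22.525 pos [ 0.566  -0.2423  0.0564] yaw_y 126.23 | shift [-0.022 -0.004 -0.006] twist 0.0013 w 17.9 gf 60.1 F [-2.7 -4.7 -2.9] q6 -0.79
[ 4.96510864 -2.24653406  2.92635911] [-2.02589635  0.85414856 -0.20415942]
```

Request:
{"api": "send_rows", "payload": {
  "series": "-0.004 0.085 0 0.028 5; -0.015 0.17 0 0.056 5; -0.033 0.254 0 0.083 5; -0.059 0.335 0 0.111 5; -0.092 0.414 0 0.139 5; -0.131 0.49 0 0.167 5; -0.131 0.49 0 0.167 5"
}}

```text
time: 23.4
tool_pos: [0.5469, -0.1945, 0.0563]
eef_rot: [-0.002, -0.054, 0.999, -0.0]
ft_force: [-3.8, -6.9, -2.2]
grip_width: 0.206
grasp_force: 60.1
```

```bash
cat >> h.py <<'E'
def chk(N=(.6453,-.1843)):
    s=arm.get_state(); M=rot(s['eef_rot']); p=M.T@(np.array([*N,s['tool_pos'][2]])-s['tool_pos'])
    print('t',s['time'],'nut in tool mm',np.round(p*1e3,1),'yaw',np.degrees(np.arctan2(M[1,1],M[0,1])).round(2),'F tool',np.round(M.T@s['ft_force'],1),'M',np.round(s['moment'],2),'w',round(s['grip_width']*85.4,1),'q6',s['qpos'][5].round(2))
E
python3 - <<'E'
from h import *
chk()
E
```

```text
t 23.4 nut in tool mm [-98.9  -0.4  -0.4] yaw 96.17 F tool [ 4.5 -6.5  2.2] M [-1.95  1.35 -0.37] w 17.6 q6 -1.39
```

Request:
{"api": "send_rows", "payload": {
  "series": "-0.004 0.085 0 0.028 5; -0.015 0.17 0 0.056 5; -0.033 0.254 0 0.083 5; -0.059 0.335 0 0.111 5; -0.092 0.414 0 0.139 5; -0.131 0.49 0 0.167 5; -0.131 0.49 0 0.167 5"
}}

```text
time: 24.28
tool_pos: [0.5551, -0.1435, 0.056]
eef_rot: [-0.002, 0.206, 0.979, 0.0]
ft_force: [-3.9, 0.4, -2.1]
grip_width: 0.21
grasp_force: 60.1
```

Run:
```python
from h import *
chk()
```

```text
t 24.275 nut in tool mm [-99.   -1.   -0.3] yaw 66.22 F tool [ 3.7 -1.2  2.1] M [-0.11  1.45 -0.12] w 17.9 q6 -2.0
```

Request:
{"api": "send_rows", "payload": {
  "series": "-0.002 0.07 0 0.022 5; -0.01 0.14 0 0.045 5; -0.018 0.19 0 0.061 5; -0.018 0.19 0 0.061 5"
}}

```text
time: 24.78
tool_pos: [0.5644, -0.1269, 0.0559]
eef_rot: [-0.002, 0.298, 0.954, 0.0]
ft_force: [-4.9, 1.8, -0.7]
grip_width: 0.208
grasp_force: 60.1
```

Run:
```python
from h import *
chk()
```

```text
t 24.775 nut in tool mm [-99.2  -1.1  -0.3] yaw 55.27 F tool [ 5.  -1.3  0.7] M [0.56 1.83 0.06] w 17.7 q6 -2.22
```

Request:
{"api": "send_rows", "payload": {
  "series": "-0.002 0.06 0 0.02 5; -0.006 0.11 0 0.036 5; -0.006 0.11 0 0.036 5"
}}

```text
time: 25.15
tool_pos: [0.5702, -0.1187, 0.0556]
eef_rot: [-0.002, 0.351, 0.936, -0.001]
ft_force: [-7.3, -0.1, -1.2]
grip_width: 0.209
grasp_force: 60.4
```

Run:
```python
from h import *
chk()
```

```text
t 25.15 nut in tool mm [-99.7   0.   -0.4] yaw 48.84 F tool [ 5.5 -4.9  1.3] M [0.11 2.51 0.5 ] w 17.8 q6 -2.35
```

Request:
{"api": "send_rows", "payload": {
  "series": "-0.002 0.05 0 0.016 5; -0.004 0.09 0 0.028 5; -0.004 0.09 0 0.028 5"
}}

```text
time: 25.52
tool_pos: [0.5742, -0.1131, 0.055]
eef_rot: [-0.004, 0.392, 0.92, -0.002]
ft_force: [-11.7, -2.0, -0.6]
grip_width: 0.208
grasp_force: 61.4
```

Run:
```python
from h import *
chk(); w=snap('wrist','w9.png'); c=snap('scene','s9.png'); print(proj(c,[.6453,-.1843,.068]))
```

```text
t 25.525 nut in tool mm [-100.6    1.9   -0.6] yaw 43.87 F tool [ 6.7 -9.8  0.7] M [-0.59  4.08  1.17] w 17.8 q6 -2.45
[236.12035927 286.13107494]
```

The lateral force and moment are climbing and the tool is lagging, so it's at the stop. One firmer push to confirm.

Request:
{"api": "send_rows", "payload": {
  "series": "0 0.03 0 0.008 5; 0 0.06 0 0.014 5; 0 0.06 0 0.014 5"
}}

```text
time: 26.0
tool_pos: [0.5767, -0.11, 0.0545]
eef_rot: [-0.006, 0.412, 0.911, -0.004]
ft_force: [-15.0, -5.0, 0.4]
grip_width: 0.212
grasp_force: 62.3
```

Run:
```python
from h import *
chk()
```

```text
t 26.0 nut in tool mm [-101.1    2.4   -0.8] yaw 41.36 F tool [  6.2 -14.6  -0.2] M [-1.81  5.3   1.3 ] w 18.1 q6 -2.5
```

Run:
```python
from h import *
w=arm.read_camera('wrist'); h=cv2.cvtColor(w['pixels'],cv2.COLOR_BGR2HSV)
m=((h[...,1]<60)&(h[...,2]>100)).astype(np.uint8)
for v in range(90,250,20):
    x=np.flatnonzero(m[v,200:350])+200; print(v,x[[0,-1]] if len(x) else 0,len(x))
def mid(v): 
    x=np.flatnonzero(m[v,200:350])+200; return x[[0,-1]].mean()
a=np.array([ray(w,mid(v),v,.063) for v in range(130,240,5)])
l=cv2.fitLine(a[:,:2].astype(np.float32),cv2.DIST_HUBER,0,1e-5,1e-5).ravel(); print(l,np.degrees(np.arctan2(l[1],l[0]))); chk()
# nut distance to handle axis line
d=np.array([.6453,-.1843])-l[2:]; print('nut off axis mm',1e3*(l[0]*d[1]-l[1]*d[0]))
```

```text
90 0 0
110 0 0
130 [251 293] 43
150 [253 294] 42
170 [254 294] 41
190 [255 295] 41
210 [257 295] 39
230 [255 346] 53
[ 0.69297266 -0.7209639   0.5418755  -0.07354941] -46.134117
t 26.05 nut in tool mm [-101.1    2.4   -0.8] yaw 41.37 F tool [  7.4 -14.5  -0. ] M [-1.75  5.27  1.34] w 17.9 q6 -2.5
nut off axis mm -2.181785784426529
```

Request:
{"api": "send_rows", "payload": {
  "series": "-0.01 -0.1 0 -0.03 5; -0.015 -0.17 0 -0.055 5; -0.015 -0.17 0 -0.055 5"
}}

```text
time: 26.42
tool_pos: [0.5683, -0.1203, 0.0555]
eef_rot: [-0.003, 0.333, 0.943, -0.0]
ft_force: [-7.5, 0.8, -1.6]
grip_width: 0.213
grasp_force: 60.2
```

Run:
```python
from h import *
chk()
```

```text
t 26.425 nut in tool mm [-100.1   -1.5   -0.5] yaw 51.14 F tool [ 6.3 -4.1  1.6] M [ 0.55  2.65 -0.07] w 18.2 q6 -2.31
```

Request:
{"api": "send_rows", "payload": {
  "series": "0.03 -0.02 0 -0.01 5; 0.08 -0.02 0 -0.01 5; 0.14 -0.02 0 -0.01 5; 0.2 -0.02 0 -0.01 5; 0.2 -0.02 0 -0.01 5"
}}

```text
time: 27.05
tool_pos: [0.5539, -0.1107, 0.0567]
eef_rot: [-0.0, 0.318, 0.948, -0.001]
ft_force: [-3.8, -4.7, -2.3]
grip_width: 0.211
grasp_force: 60.3
```

Run:
```python
from h import *
chk()
```

```text
t 27.05 nut in tool mm [-117.3   -3.5    0. ] yaw 52.88 F tool [ 0.2 -6.   2.3] M [-1.76  1.18 -0.61] w 18.0 q6 -2.3
```

Request:
{"api": "send_rows", "payload": {
  "series": "0.05 -0.03 0 0 5; 0.12 -0.04 0 0 5; 0.22 -0.04 0 0 5; 0.35 -0.04 0 0 5; 0.5 -0.04 0 0 5; 0.5 -0.04 0 0 5"
}}

```text
time: 27.8
tool_pos: [0.5112, -0.0815, 0.0567]
eef_rot: [-0.0, 0.318, 0.948, 0.0]
ft_force: [0.7, -0.4, -3.1]
grip_width: 0.208
grasp_force: 60.0
```

Run:
```python
from h import *
chk()
to(.40,.05,.1,60)
c=arm.read_camera('scene');np.save('s10.npy',c['pixels'])
# nut orientation from scene/ side: dark nut pixels
for n,k in (('scene',c),('side',arm.read_camera('side'))):
    u,v=map(int,proj(k,[.6455,-.184,.057])); g=cv2.cvtColor(k['pixels'],cv2.COLOR_BGR2GRAY)
    print(n,u,v); print('\n'.join(''.join('%4d'%x for x in r) for r in g[v-10:v+12,u-13:u+14]))
```

```text
t 27.8 nut in tool mm [-1.69e+02 -1.00e+00 -1.00e-01] yaw 52.87 F tool [-0.8  0.   3.1] M [ 0.08  0.07 -0.02] w 17.7 q6 -2.36
t 27.8 pos [ 0.5112 -0.0815  0.0567] yaw_y 52.87 | shift [ 1.68   0.377 -0.432] twist -0.0396 w 17.7 gf 60.0 F [ 0.7 -0.4 -3.1] q6 -2.36
scene 236 289
 135 131 121 111 100  90  82  80  86 108 134 149 150 143 128 110  88  64  48  60  87 111 127 134 138 139 139
 130 120 107  93  85  80  79  79  86 106 133 150 151 143 129 111  90  71  68  88 112 129 137 138 139 138 139
 115 103  91  82  78  79  79  78  84 102 132 149 150 143 129 112  92  76  83 107 126 137 140 139 139 139 139
  97  87  81  79  78  79  79  77  78  97 128 148 151 143 130 113  93  76  82 109 129 139 140 140 140 139 137
  83  79  79  78  78  78  76  74  78  95 128 148 151 143 131 113  93  74  74 100 125 138 140 140 138 134 129
  78  77  78  77  76  72  70  72  78  98 128 148 151 144 131 114  93  73  68  92 120 133 136 135 130 120 108
  77  78  76  73  67  59  58  68  79  99 128 147 151 144 132 114  94  75  67  85 110 122 123 119 113 102  89
  77  76  71  65  54  45  51  65  80  98 125 144 150 145 132
[... 3285 characters left out ...]
40  51  94 122  94 125 196 108  95 100 103 103
 100 107 103 104 105 105 100 132 189  85  94 107 122 128 127 102  87 108  90 126 210 192 123  92 100 103 103
 101 106 103 104 104 103 100 108 133  85  90  90  93  95  99  98  93  88 125 209 201 192 146  89  99 101 102
  99 107 103 102 103 102 100 110 134  88  92  88  92  93  94  93  90  84 119 197 191 186 141  83  94  94  98
  77 108 104 104 104 102 100 107 157 207 189  87  88  93  95  92  87 127 207 195 191 195 175  94 130 107 132
  90 107 104 104 105 103  98  96 138 201 204 190  83  94  94  87 124 207 198 192 191 194 216 250 255 255 253
  89 108 104 103 104 105 102  96 133 199 200 185  85  92  92  85 122 198 191 192 192 180 128 142 251 254 252
```

Request:
{"api": "send_rows", "payload": {
  "series": "0 0 -0.3 0 5; 0 0 -0.7 0 5; 0 0 -1 0 5; 0 0.1 -1 0 5"
}}

```text
time: 28.4
tool_pos: [0.5203, -0.0746, 0.1592]
eef_rot: [0.003, 0.319, 0.948, 0.001]
ft_force: [0.7, -0.7, -3.6]
grip_width: 0.207
grasp_force: 60.0
```

Request:
{"api": "send_rows", "payload": {
  "series": "-0.3 0.3 -0.18 0 5; -0.6 0.6 -0.18 0 5; -0.9 0.77 -0.18 0 5; -0.9 0.77 -0.18 0 5"
}}

```text
time: 28.9
tool_pos: [0.6377, -0.0671, 0.1707]
eef_rot: [-0.002, 0.319, 0.948, -0.001]
ft_force: [-1.4, 0.8, -3.3]
grip_width: 0.209
grasp_force: 60.0
```

Request:
{"api": "send_rows", "payload": {
  "series": "-0.3 0 0 0 5; -0.46 0 0 0 5; -0.46 0 0 0 5"
}}

```text
time: 29.28
tool_pos: [0.6729, -0.0956, 0.1724]
eef_rot: [-0.001, 0.32, 0.948, -0.0]
ft_force: [0.1, 0.1, -2.8]
grip_width: 0.211
grasp_force: 60.0
```

Run:
```python
from h import *
import pickle
chk(); w=snap('wrist','w11.png'); pickle.dump(w,open('11.pkl','wb'))
u,v=map(int,proj(w,[.647,-.184,.068])); print(u,v)
g=cv2.cvtColor(w['pixels'],cv2.COLOR_BGR2GRAY)[v-26:v+30:1,u-26:u+30:1]
print('\n'.join(''.join('%4d'%x for x in r[::2]) for r in g[::2]))
# line segments near the nut on its top plane
s=cv2.createLineSegmentDetector().detect(cv2.resize(g,None,fx=4,fy=4,interpolation=cv2.INTER_CUBIC))[0][:,0]
for a in s:
    a=a/4
    if np.hypot(a[2]-a[0],a[3]-a[1])>7:
        p,q=ray(w,u-26+a[0],v-26+a[1],.068),ray(w,u-26+a[2],v-26+a[3],.068); print(a.round(1),'ang',np.degrees(np.arctan2(q[1]-p[1],q[0]-p[0])).round(1)%90,'len',(np.linalg.norm(q-p)*1e3).round(1))
```

```text
t 29.275 nut in tool mm [-31.8 -87.3   0. ] yaw 52.73 F tool [-0.1  0.2  2.8] M [0.08 0.14 0.03] w 18.0 q6 -2.31
184 240
 107 110 111 109 105 105 105 107 105 118 186 203 204 200 124 112 111 112 112 112 113 110 110 112 112 111 111 112
 107 110 109 108 104 107 105 104 121 189 206 206 171 123 121 123 132 128 120 113 112 110 112 111 112 111 109 111
 111 111 107 105 105 105 107 127 189 207 204 175 133 136 137 138 135 139 139 133 123 102 109 110 111 110 111 110
 110  90  98  88 106 107 130 190 205 202 144 133 128 129 131 114  91  75  64  60  56  52  81 111 110 111 111 112
  72  64  66  66  86 136 195 205 174 108  64  61  56  53  51  51  51  53  53  52  50  49  71 126 113 111 112 110
  64  68  66  69 133 198 207 172  64  52  52  53  55  52  52  52  52  53  52  52  48  48  55 132 121 109 110 109
  66  64  70 138 202 210 176  66  52  54  56  54  56  53  56  56  60  61  61  55  48  47  51 113 132 118 112 108
  68  70 139 202 208 177  67  58  61  65  73  78  83  88  92  96  83  65  63  58  47  46  49 106 141 128 111 111
  70 143 201 211 197 101  94  98 104 106 111 112 112 111 106  74  66  66  6
[... 2254 characters left out ...]
46. ] ang 8.400000000000006 len 7.1
[ 8.8 16.3 17.5  8.1] ang 5.299999999999997 len 11.6
[49.3 30.7 44.6 38.4] ang 20.299999999999997 len 9.1
[44.3  5.8 49.8 31.5] ang 60.3 len 25.0
[19.9 -0.1 -0.1 18.6] ang 4.5 len 26.5
[40.8 40.2 26.7 41.9] ang 60.099999999999994 len 13.2
[25.9 56.  55.8 29.7] ang 4.799999999999997 len 39.9
[27.2 42.3 18.2 55.5] ang 17.299999999999997 len 16.7
[ 0.3 45.  12.8 30.9] ang 10.200000000000003 len 19.2
[19.5  8.  42.9  5. ] ang 60.3 len 21.3
[18.4  6.8 27.9  0.3] ang 86.9 len 10.9
[11.6 27.5  9.  15.9] ang 58.80000000000001 len 11.3
[24.9 19.9 31.1 15.5] ang 87.8 len 7.3
[33.  13.  10.7 16.3] ang 61.7 len 20.6
[43.4 37.9 41.1 28. ] ang 60.400000000000006 len 9.9
```

The nut's edges now stand at about 60.3° modulo 90°, which matches the stop (q ≈ 1.2). Next I'll carry the spanner to free bench and lay it down.

Request:
{"api": "send_rows", "payload": {
  "series": "0.4 0 0 0 5; 0.8 0 0 0 5; 1 -0.1 0 0 5"
}}

```text
time: 29.7
tool_pos: [0.5853, -0.0409, 0.1745]
eef_rot: [-0.0, 0.318, 0.948, 0.0]
ft_force: [0.9, -0.5, -1.8]
grip_width: 0.209
grasp_force: 60.0
```

Request:
{"api": "send_rows", "payload": {
  "series": "0.4 0 0 0 5; 0.8 0 0.1 0 5; 1 -0.1 0.3 0 5"
}}

```text
time: 30.08
tool_pos: [0.5002, 0.0113, 0.1451]
eef_rot: [0.001, 0.318, 0.948, 0.001]
ft_force: [0.4, -0.5, -2.9]
grip_width: 0.21
grasp_force: 60.0
```

Request:
{"api": "send_rows", "payload": {
  "series": "0.4 0 0.3 0 5; 0.8 -0.1 0.6 0 5; 1 -0.1 0.9 0 5; 1 -0.1 1 0 5; 1 -0.1 1 0 5"
}}

```text
time: 30.7
tool_pos: [0.4163, 0.0622, 0.0447]
eef_rot: [0.0, 0.319, 0.948, -0.0]
ft_force: [0.1, 1.3, -2.5]
grip_width: 0.209
grasp_force: 60.0
```

Run:
```python
from h import *
to(.42,.06,.0055)
```

```text
t 30.7 pos [0.4163 0.0622 0.0447] yaw_y 52.85 | shift [-0.043  0.005  0.392] twist 0 w 17.8 gf 60.0 F [ 0.1  1.3 -2.5] q6 -2.74
```

Request:
{"api": "send_rows", "payload": {
  "series": "0 0 0.12 0 5; 0 0 0.24 0 5; 0 0 0.32 0 5; 0 0 0.36 0 5; 0 0 0.38 0 5; 0 0 0.39 0 5; 0 0 0.39 0 5"
}}

```text
time: 31.58
tool_pos: [0.4163, 0.0623, 0.0058]
eef_rot: [0.0, 0.319, 0.948, 0.0]
ft_force: [-0.1, -0.6, -0.9]
grip_width: 0.208
grasp_force: 60.3
```

Request:
{"api": "send_rows", "payload": {
  "series": "0 0 0.01 0 5; 0 0 0.01 0 24; 0 0 0.01 0 35; 0 0 0.01 0 50; 0 0 0.01 0 50; 0 0 0.01 0 50"
}}

```text
time: 32.33
tool_pos: [0.4161, 0.0622, 0.0045]
eef_rot: [0.0, 0.319, 0.948, -0.0]
ft_force: [0.3, -0.8, -0.1]
grip_width: 0.583
grasp_force: 0.0
```

Request:
{"api": "send_rows", "payload": {
  "series": "0 0 -0.3 0 50; 0 0 -0.7 0 50; 0 0 -1 0 50; 0 0 -1 0 50"
}}

```text
time: 32.83
tool_pos: [0.4177, 0.0629, 0.1067]
eef_rot: [0.002, 0.319, 0.948, 0.002]
ft_force: [0.4, 0.9, -1.1]
grip_width: 0.586
grasp_force: 0.0
```

Request:
{"api": "send_rows", "payload": {
  "series": "0 0 -0.4 0 50; 0 0 -0.8 0 50; 0 0 -0.8 0 50; 0 0 -0.8 0 50; 0 0 -0.8 0 50"
}}

```text
time: 33.45
tool_pos: [0.4153, 0.0619, 0.1831]
eef_rot: [-0.001, 0.319, 0.948, -0.001]
ft_force: [0.2, 0.4, -0.1]
grip_width: 0.584
grasp_force: 0.0
```

Run:
```python
from h import *
to(.42,.06,.0055); w=snap('wrist','w12.png')
h=cv2.cvtColor(w['pixels'],cv2.COLOR_BGR2HSV); print(proj(w,[.42,.06,.014]))
P,m=spanner(w,.014,150,420,60,330)
print(cv2.minAreaRect(P.astype(np.float32)*1000)); print(arm.get_state()['qd'])
```

```text
t 33.45 pos [0.4153 0.0619 0.1831] yaw_y 52.79 | shift [-0.052  0.018  1.776] twist 0 w 49.9 gf 0.0 F [ 0.2  0.4 -0.1] q6 -2.74
[280.55340761 193.24668352]
[ 258  121   45  140 2952]
((422.3955993652344, 59.16078186035156), (50.81593322753906, 156.30245971679688), 51.67793655395508)
[-0.0005349  -0.00285043  0.00840216  0.00222793 -0.00189428  0.00040367]
```

```bash
python3 -c "
from h import *
print(arm.hand_in())"
```

```text
the job is handed in; nothing more can be done
None
```

The job is handed in at about 33 s, but no verdict came back. The larger spanner was laid flat, used to turn the nut to its stop (nut edges measured at about 1.2 rad), and laid flat again, let go with the arm clear.

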